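Sort the spacer pillars and draw the gauge arm to its mark

ROBOT

A 7-joint arm with a two-finger parallel gripper is mounted at the origin on the work surface. World frame = base frame: x ahead of the robot, y to its left, z up, the work surface at z = 0. Lengths are in m, angles in rad, forces in N, time in s.
With the tool pointing down it reaches from about 0.4 to 0.875 m from the base axis. Payload 19.3 kg.
Tool frame: the origin (TCP) lies where the fingers leave the gripper's body, on its centre line; the fingertips stand bot.tip_reach ahead of it and the grasp point (between the pads) lies 54 mm ahead of it (bot.tip_reach is the distance from the TCP to the fingertips, in m); z points along the fingers, y is the line along which they close (so a half turn about z gives the same grasp; the last joint's range is limited). The gripper opens to 85 mm and grips with 20 to 120 N. Pads are 22 mm wide; open, the fingers measure 114 mm over their backs; the gripper's body (76 mm by 85 mm) begins 54 mm behind the grasp point. The pads swing forward as they close: fully open they stand 13 mm farther back than shut.
Start: joints at [1.161, 0.521, -0.036, 1.599, 0.021, 1.021, -0.113], TCP at [0.208, -0.589, 0.304] pointing down, gripper open.
Joint ranges: [-2.91, 2.91], [-0.3, 2.13], [-1.5, 1.42], [0.17, 2.43], [-1.26, 4.41], [0.16, 1.93], [-2.52, 2.52]. Speed limits (rad/s): [1.89, 1.89, 2.39, 2.39, 3.01, 3.01, 3.01].

INTERFACE

Orientations are given as [roll, pitch, yaw] about the fixed x, y, z axes, in that order (R = Rz(yaw) Ry(pitch) Rx(roll)).
In Python, from workcell import bot gives the robot as it stands. The module is installed in compiled form; this text tells all that it offers.
- The arm moves only by the shell command python3 -m jog 'ROWS' [FORCE]. ROWS is JSON, a list that holds one entry, the list of rows, each a list of 7 numbers: the shift along the tool's x, y, z in mm, then the turn, a rotation vector about the tool's x, y, z in rad, then the opening, from 0 (shut) to 1 (fully open). In form: [[[tx, ty, tz, wx, wy, wz, fingers], ...]]. A call has 1 to 5 rows; each row shifts and turns the commanded pose from where the row before left it, along the tool's axes as they then stand; what a row does not reach is not made up. A row lasts 1/10 s, in which the tool goes at most 50 mm and 8.59 degrees, less where a joint would pass 70% of its speed; a pose out of reach is approached as far as the arm can. A call is refused whole if a number of a shift passes 50 or a number of a turn 0.15, either way. A call with a gripper value outside its range is refused whole. The fingers move at their own pace and stop on an object; FORCE is the grip in N (left out, the last holds). Time passes only in rows, so rows that do not move let the fingers close. It gives the time, the measured TCP pose, the force, the opening and the grip force at its end, in the units of the state.
- bot.observe(): the state, without advancing time (a new reading comes with each control period).
- bot.grab_frame(name): name is "scene" or "top" or "wrist"; returns a dict with "img" (480x640x3 uint8, red, green, blue), "intrinsics" (3x3 intrinsics, pixels), "R" (3x3) and "t" (3): a world point X has camera coordinates R X + t; the wrist camera has in their place "tool_from_camera" (4x4, takes a point from camera to tool coordinates, whose origin is the TCP and whose axes are the flange's). Camera axes: x right, y down, z forward; pixel columns grow to the right and rows downward; lengths in m; the calibration is good to about 2 mm. A picture is of the moment at which its call begins: read the wrist's pose just before it. There is no depth.
- bot.job_done(): hands the job in; it is judged then, once.
Trained networks look in a picture, given as the dict that the camera call returned (one of the last four; its "shot" number tells which), for a name from the list of things; names that differ only in an ending like _2 or _b are one class to them, and where a whole thing is asked for, a point or a joint stands for the part that bears it (a point fixed in the world has none). Each returns a list of dicts, best first, with "conf" (0 to 1); they miss things now and then, are a little off and sometimes report something else, mostly with a low value. They report only what shows in the picture. A call takes as long as a camera call.
- bot.trace(query, picture): "region" (480x640 bool, what is visible of it).
- bot.spot_point(query, picture): "xyz" ([x, y, z] in m, in world coordinates, good to about 4 mm: a listed point, or the origin of a listed thing).
The state is a dict: "clock": time; "qpos": joint angles; "qd": joint speeds; "joint_efforts": joint torques, N m; "position": TCP position; "tool_rot": TCP orientation; "force": force on the tool from outside, world axes, zero at the start; "moment": the same for the moment, N m; "grip_width": finger opening in m; "finger_force": force on a finger pad.
Only numpy, scipy, OpenCV 4.12 (cv2) and the standard library are available. Lean on these libraries where they do the work, as an engineer would, in place of code of your own. Each camera call takes 0.05 s, during which the arm holds its last target. There are 200 camera calls.

TASK

Two spacer pillars, a long one and a short one, stand loose on the bench: put each fully down into the free hole of the rack row that holds pillars of its own length. Then pinch the head of the telescoping gauge arm so that its lock button goes in, draw the arm out over the short row until its pointer lines up with the marker clip on the scale, and finish still gripping the head there, with the button held in. Leave the other pillars in their holes and do not disturb the meter, the screwdriver or the spool.

Things in the scene. Friction and masses are not known exactly. Their poses are not given: they have to be found in the camera images.
- jig: Fixed pillar rack with gauge arm; place and yaw vary. Origin on the bench. Grey block 130 x 160 x 25 mm, centred at jig (0, -75) mm, two rows of 3 holes along y (y = -30, -75, -120): long row at x = -35, short row at x = +30; the holes at y = -120 are free. A fixed tube lies over x = 30, y = 65 to 285, up to 88 high. The scale rail (x = 100 to 116, 64 high, 10 mm ticks) is open underneath.
- long_hole (a point): Centre of the mouth of the free hole in the row of long pillars (25 mm above the bench; hole 18 mm wide, 15 mm deep). A long pillar seated there tops out at 80 mm.
- short_hole (a point): The same for the free hole in the row of short pillars; a short pillar seated there tops out at 60 mm. The two rows are 65 mm apart, holes within a row 45 mm.
- long_pillar: Loose long aluminium spacer pillar, a plain round upright rod 16 mm in diameter and 70 mm long with a slightly chamfered foot, about 42 g. Origin: centre of its underside, z up along the pillar. Starts standing on the bench to the right (-y) of the jig, in either of two places shared with the short one.
- short_pillar: Loose short aluminium spacer pillar, a plain round upright rod 16 mm in diameter and 50 mm long with a slightly chamfered foot, about 30 g. Origin: centre of its underside, z up along the pillar. Starts standing on the bench to the right (-y) of the jig, in the other place.
- long_seated0: Seated long aluminium spacer pillar, a plain round upright rod 16 mm in diameter and 70 mm long with a slightly chamfered foot, about 42 g. Origin: centre of its underside, z up along the pillar. Already in its row, its foot 10 mm above the bench; to be left there.
- long_seated1: Seated long aluminium spacer pillar, a plain round upright rod 16 mm in diameter and 70 mm long with a slightly chamfered foot, about 42 g. Origin: centre of its underside, z up along the pillar. Already in its row, its foot 10 mm above the bench; to be left there.
- short_seated0: Seated short aluminium spacer pillar, a plain round upright rod 16 mm in diameter and 50 mm long with a slightly chamfered foot, about 30 g. Origin: centre of its underside, z up along the pillar. Already in its row, its foot 10 mm above the bench; to be left there.
- short_seated1: Seated short aluminium spacer pillar, a plain round upright rod 16 mm in diameter and 50 mm long with a slightly chamfered foot, about 30 g. Origin: centre of its underside, z up along the pillar. Already in its row, its foot 10 mm above the bench; to be left there.
- head (a point): Grip point in the middle of the gauge arm's black head, 100 mm above the bench; axes as the jig's. Head 66 to 120 mm high, 30 mm long along y. Pinch it along jig x, between its flat face 18 mm towards -x and the lock button 24 mm towards +x (18 mm when fully in): 42 mm wide, 36 mm pressed. Pointer and catch lie below 76 mm: keep fingertips above that.
- lock (a point): Centre of the outer face of the lock button, a steel plate on the +x side of the gauge head, 22 mm along jig y, 87 to 117 mm above the bench. It is pushed in 6 mm towards jig -x, by pinching the head.
- gauge (a joint): Travel of the gauge arm, m: 0 fully in (start), growing as the head is drawn out towards jig -y, 0.21 at most. A catch blocks it at 0 until the lock button is in. A return spring pulls it back with 1.5 N at 0 and 4.5 N at 0.2 m, so it does not stay out when let go. Its 12 mm bar passes 6 mm over the short pillars; a long one in that row would block it.
- lock_button (a joint): Travel of the lock button, m: 0 out, 0.006 fully in (towards jig -x); spring 2.4 N rising to 7.2 N. The catch is free from about 0.0045 on; pinching the head with 15 N or more presses it fully.
- pointer (a point): Reading point of the pointer blade, a 3 mm wide steel strip that sticks out from the head towards jig +x over the scale; 78 mm towards +x of the head's centre, 72 mm above the bench. It moves with the arm. Axes as the jig's.
- mark (a point): Where the pointer must stand on the scale: over the centre line of a dark steel clip with a triangular nose (towards jig -x) on the scale rail; 72 mm above the bench. 130 to 190 mm towards jig -y of the pointer's start. The clip stays put. Axes as the jig's.
- meter: Bystander: grey hand multimeter, 150 x 78 x 42 mm, lying on the bench. Origin: centre of its underside.
- screwdriver: Bystander: screwdriver lying on the bench beyond the jig, about 200 mm long. Origin: on the bench under it.
- spool: Bystander: metal spool, 60 mm in diameter, 50 mm high, standing on the bench. Origin: centre of its underside.

How it is judged:
By the outcome, as a careful person would: the job done as asked, in the order asked, and still so for the second after the job is handed in, while the arm keeps its last pose, push and grip.
It also fails if it takes over 69 s, if anything falls off the work surface, if the arm or the gripper's body presses on something with over 40 N, if the wrist force passes 120 N, or if a joint passes its speed limit or range.

## Working session

There is one attempt and no reset: what is moved stays moved. The work goes in short steps, Python scripts to look and compute and a shell command to move; the robot and the scene stay as the last step left them, time stands still between calls to the robot, and variables do not carry over. Pictures are saved under pics/ and viewed, at most 10 in all, crops included, and the job is handed in when it is done.

```bash
mkdir -p pics; ls
cat > h.py <<'E'
import numpy as np, cv2
from workcell import bot
def pic(n,f=None):
    p=bot.grab_frame(n)
    if f: cv2.imwrite('pics/'+f,cv2.cvtColor(p['img'],cv2.COLOR_RGB2BGR))
    return p
E
python3 - <<'E'
from h import *
np.set_printoptions(precision=4,suppress=True)
s=bot.observe();print(s['clock'],s['position'],s['tool_rot'],s['grip_width'],bot.tip_reach)
for c in ('scene','top'):
    p=pic(c,c+'0.png')
    for q in ['jig','long_hole','short_hole','long_pillar','short_pillar','head','lock','pointer','mark','meter','screwdriver','spool']:
        r=bot.spot_point(q,p)
        print(c,q,[(np.round(a['xyz'],4).tolist(),round(a['conf'],2)) for a in r[:6]])
print(bot.observe()['clock'])
E
```

```text
pics
0.0 [ 0.2082 -0.589   0.3033] [-3.1405  0.0001  0.3399] 0.0851431682228767 0.0726
scene jig [([0.5238, 0.0228, -0.0031], 0.97), ([0.6313, 0.0725, 0.0747], 0.36)]
scene long_hole [([0.4994, -0.0967, 0.0248], 0.74)]
scene short_hole [([0.5802, 0.0671, 0.1038], 0.72), ([0.5665, -0.0954, 0.0254], 0.56)]
scene long_pillar []
scene short_pillar [([0.5402, -0.3308, -0.0039], 0.71)]
scene head [([0.5601, 0.0699, 0.0988], 0.68)]
scene lock [([0.5803, 0.0673, 0.1034], 0.62)]
scene pointer [([0.6327, 0.0725, 0.0756], 0.68), ([0.4976, -0.0546, 0.011], 0.36)]
scene mark [([0.644, -0.0578, 0.0739], 0.57)]
scene meter [([0.3285, 0.3327, -0.0013], 0.74), ([0.4194, -0.3241, 0.002], 0.52)]
scene screwdriver [([0.7836, -0.0245, 0.0006], 0.71)]
scene spool [([0.6693, -0.3433, 0.0005], 0.86)]
top jig [([0.5282, 0.0245, -0.002], 0.74), ([0.5633, -0.0487, 0.0056], 0.39)]
top long_hole [([0.4985, -0.0967, 0.0233], 0.64)]
top short_hole [([0.5663, -0.0913, 0.0256], 0.97)]
top long_pillar [([0.4184, -0.32, -0.0059], 0.49)]
top short_pillar [([0.5411, -0.3309, -0.001], 0.64)]
top head [([0.5562, 0.0664, 0.1006], 0.93)]
top lock [([0.5771, 0.0665, 0.1022], 0.61), ([0.5685, -0.0916, 0.0242], 0.25)]
top pointer [([0.6302, 0.0732, 0.0714], 0.58), ([0.5001, -0.0478, 0.0143], 0.49)]
top mark [([0.5697, -0.0906, 0.026], 0.75), ([0.6418, -0.058, 0.0739], 0.6)]
top meter [([0.334, 0.3379, -0.0018], 0.96), ([0.5617, -0.0452, 0.0074], 0.26)]
top screwdriver [([0.7894, -0.0245, -0.0025], 0.7)]
top spool [([0.6664, -0.3434, -0.0021], 0.81)]
1.3
```

View pics/scene0.png

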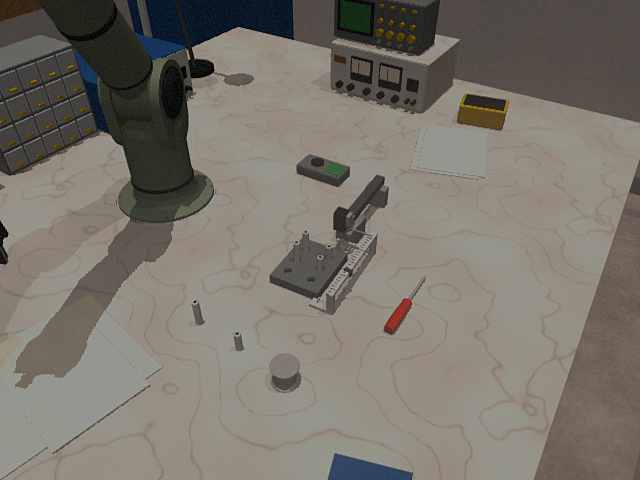

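View pics/top0.png

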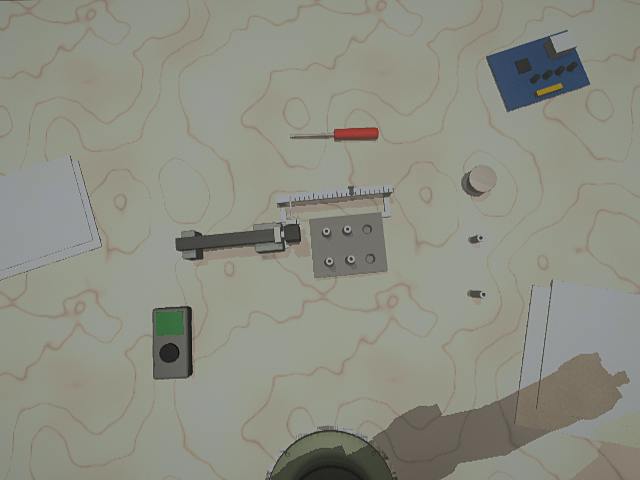

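The scene view shows the jig at about (320,265), the clip on the scale at (348,270), the long pillar at (197,313) and the short one at (238,341). In the top view they are at (475,294) and (475,239), the head is at (292,232), the clip at (351,189), and the free holes at (367,229) and (370,258). The networks' best hits agree, apart from a few low-confidence mix-ups.

I'll move above the long pillar and turn so that the fingers close along jig x.

```bash
python3 -m jog '[[[37,-22,0,0,0,0,1],[37,-22,0,0,0,0,1],[37,-22,0,0,0,0,1],[37,-22,0,0,0,0,1],[37,-22,0,0,0,0,1]]]' 40
python3 -m jog '[[[37,-22,0,0,0,0,1],[37,-22,0,0,0,0,1],[37,-22,0,0,0,0,1],[0,0,0,0,0,-0.14,1],[0,0,0,0,0,-0.14,1]]]'
python3 -m jog '[[[0,0,0,0,0,-0.14,1],[0,0,0,0,0,-0.14,1],[0,0,0,0,0,-0.14,1],[0,0,0,0,0,-0.14,1],[0,0,0,0,0,-0.14,1]]]'
python3 -m jog '[[[0,0,0,0,0,-0.14,1],[0,0,0,0,0,-0.14,1],[0,0,0,0,0,0,1]]]'
cat >> h.py <<'E'
from scipy.spatial.transform import Rotation as Ro
np.set_printoptions(precision=4,suppress=True)
def toolT():
    s=bot.observe(); return Ro.from_euler('xyz',s['tool_rot']).as_matrix(), np.array(s['position'])
def wcam():
    R,t=toolT(); p=bot.grab_frame('wrist'); T=np.array(p['tool_from_camera'])
    Rc=R@T[:3,:3]; c=R@T[:3,3]+t      # camera->world
    p['Rw']=Rc; p['cw']=c; return p
def cam(p):
    if 'Rw' in p: return p['Rw'],p['cw']
    R=np.array(p['R']); return R.T,-R.T@np.array(p['t'])
def ray(p,uv,z):
    Rc,c=cam(p); d=Rc@np.linalg.solve(np.array(p['intrinsics']),[uv[0],uv[1],1]); return c+d*(z-c[2])/d[2]
def proj(p,X):
    Rc,c=cam(p); v=np.array(p['intrinsics'])@(Rc.T@(np.array(X)-c)); return v[:2]/v[2]
E
python3 - <<'E'
from h import *
p=wcam(); cv2.imwrite('pics/w0.png',cv2.cvtColor(p['img'],cv2.COLOR_RGB2BGR))
print(toolT(),bot.observe()['tool_rot'],p['cw'],p['tool_from_camera'])
for q in ['long_pillar','short_pillar']:
    print(q,[(np.round(a['xyz'],4).tolist(),round(a['conf'],2)) for a in bot.spot_point(q,p)[:3]])
E
```

```text
clock: 1.8
position: [0.347, -0.4225, 0.3041]
tool_rot: [3.141, -0.0, 0.34]
force: [0.8, -0.7, -0.1]
grip_width: 0.0853
finger_force: 0.0
clock: 2.3
position: [0.4298, -0.3233, 0.304]
tool_rot: [3.141, -0.0, 0.628]
force: [-0.3, -0.6, 0.2]
grip_width: 0.0858
finger_force: 0.0
clock: 2.8
position: [0.4287, -0.3247, 0.304]
tool_rot: [3.141, 0.0, 1.326]
force: [-0.2, -0.4, -0.1]
grip_width: 0.0852
finger_force: 0.0
clock: 3.1
position: [0.4286, -0.3248, 0.3039]
tool_rot: [3.141, -0.0, 1.602]
force: [0.3, 0.2, 0.9]
grip_width: 0.0854
finger_force: 0.0
(array([[-0.0257,  0.9997,  0.0001],
       [ 0.9997,  0.0257,  0.0002],
       [ 0.0002,  0.0001, -1.    ]]), array([ 0.4286, -0.3249,  0.3039])) [ 3.1415 -0.0002  1.5965] [ 0.4272 -0.2523  0.3738] [[-0.0009 -0.9576 -0.288   0.0725]
 [ 1.     -0.0014  0.0015  0.0009]
 [-0.0019 -0.288   0.9576 -0.0698]
 [ 0.      0.      0.      1.    ]]
long_pillar [([0.4201, -0.3222, 0.0002], 0.91)]
short_pillar [([0.5349, -0.3298, -0.0005], 0.84)]
```

View pics/w0.png

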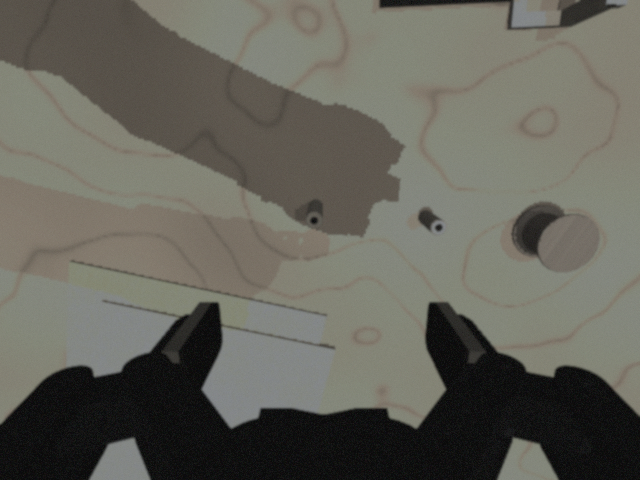

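The wrist view shows the left pillar's top face at (314,219), long by its height, and the right one's at (438,227), with the spool at (570,243). I'll triangulate both tops and fit the jig pose.

Run:
```python
from h import *
p=wcam()
print('left top@.07',ray(p,(314,219),.07),'@.05',ray(p,(314,219),.05)); print('right @.05',ray(p,(438,227),.05),'@.07',ray(p,(438,227),.07))
for X in ([.42,-.322,0],[.42,-.322,.07],[.5375,-.33,0],[.5375,-.33,.05]): print(X,proj(p,X))
t=pic('top')
print('top cam', ray(t,(483,294.5),.07),ray(t,(480,237.5),.05))
for q in ['long_seated0','short_seated0']:
  for n in ('scene','top'):
    pp=pic(n); print(n,q,[(np.round(a['xyz'],4).tolist(),round(a['conf'],2)) for a in bot.spot_point(q,pp)[:4]])
J=np.array([[-.035,-.12],[.03,-.12]])
```

```text
left top@.07 [ 0.4216 -0.3221  0.07  ] @.05 [ 0.4212 -0.3267  0.05  ]
right @.05 [ 0.5401 -0.3318  0.05  ] @.07 [ 0.5332 -0.3269  0.07  ]
[0.42, -0.322, 0] [314.0785 204.4326]
[0.42, -0.322, 0.07] [312.22   218.8635]
[0.5375, -0.33, 0] [421.3097 214.1363]
[0.5375, -0.33, 0.05] [435.4739 225.1433]
top cam [ 0.4182 -0.3218  0.07  ] [ 0.5379 -0.3295  0.05  ]
scene long_seated0 [([0.4954, -0.006, 0.0105], 0.66), ([0.4971, -0.0509, 0.0125], 0.47)]
top long_seated0 [([0.497, -0.0035, 0.0105], 0.59), ([0.4993, -0.0505, 0.0114], 0.57)]
scene short_seated0 [([0.5614, -0.0032, 0.0104], 0.56), ([0.5624, -0.0477, 0.0074], 0.53)]
top short_seated0 [([0.5626, -0.0462, 0.0094], 0.6), ([0.5592, -0.0011, 0.0086], 0.57), ([0.5703, -0.0916, 0.0246], 0.52)]
```

```bash
python3 -m jog '[[[3,-8,0,0,0,-0.02,0.7],[0,0,48,0,0,0,0.7],[0,0,48,0,0,0,0.7],[0,0,48,0,0,0,0.7],[0,0,38,0,0,0,0.7]]]' 40
python3 -m jog '[[[0,0,20,0,0,0,0.7],[0,0,0,0,0,0,0.7],[0,0,0,0,0,0,0],[0,0,0,0,0,0,0],[0,0,0,0,0,0,0]]]'
python3 -m jog '[[[0,0,0,0,0,0,0],[0,0,0,0,0,0,0]]]'
```

```text
clock: 4.25
position: [0.4195, -0.3214, 0.1198]
tool_rot: [-3.141, -0.001, 1.621]
force: [0.4, 0.2, -0.1]
grip_width: 0.0598
finger_force: 0.0
clock: 4.75
position: [0.421, -0.3224, 0.1033]
tool_rot: [3.14, 0.001, 1.62]
force: [-0.4, -0.1, 0.2]
grip_width: 0.0164
finger_force: 0.7
clock: 4.95
position: [0.421, -0.3224, 0.1031]
tool_rot: [3.14, 0.001, 1.62]
force: [-0.7, -0.5, 11.2]
grip_width: 0.0151
finger_force: 39.4
```

```bash
python3 -m jog '[[[0,0,-36,0,0,0,0],[0,0,-36,0,0,0,0],[42,21,0,0,0,0,0],[42,21,0,0,0,0,0],[42,22,0,0,0,0,0]]]' 
python3 -m jog '[[[42,22,0,0,0,0,0],[0,0,0,0,0,0,0],[0,0,0,0,0,0,0]]]'
python3 - <<'E'
from h import *
p=wcam(); cv2.imwrite('pics/w1.png',cv2.cvtColor(p['img'],cv2.COLOR_RGB2BGR))
print(toolT())
for q in ['long_hole','short_hole','long_seated0','short_seated0','mark','pointer','head']:
    print(q,[(np.round(a['xyz'],4).tolist(),round(a['conf'],2)) for a in bot.spot_point(q,p)[:3]])
for X in ([.499,-.0965,.025],[.566,-.0935,.025]): print(X,proj(p,X))
E
```

```text
clock: 5.45
position: [0.4788, -0.1919, 0.175]
tool_rot: [3.14, 0.001, 1.618]
force: [1.4, -0.7, -0.2]
grip_width: 0.0152
finger_force: 39.1
clock: 5.75
position: [0.4987, -0.149, 0.1745]
tool_rot: [3.141, 0.0, 1.622]
force: [0.4, -1.5, -0.7]
grip_width: 0.0148
finger_force: 39.1
(array([[-0.0492,  0.9988,  0.0002],
       [ 0.9988,  0.0492, -0.0006],
       [-0.0006,  0.0002, -1.    ]]), array([ 0.4981, -0.1502,  0.1743]))
long_hole [([0.4982, -0.0944, 0.0249], 0.75)]
short_hole [([0.564, -0.0913, 0.0231], 0.91), ([0.5614, -0.0027, 0.0104], 0.41)]
long_seated0 [([0.4992, -0.0538, 0.0083], 0.7), ([0.4957, -0.0066, 0.01], 0.55)]
short_seated0 [([0.565, -0.0462, 0.0068], 0.84), ([0.5559, -0.0036, 0.0116], 0.63)]
mark [([0.5662, -0.0467, 0.0081], 0.68), ([0.5022, -0.0932, 0.0247], 0.4)]
pointer [([0.4992, -0.095, 0.0268], 0.46)]
head []
[0.499, -0.0965, 0.025] [325.9762 171.2221]
[0.566, -0.0935, 0.025] [434.0982 171.8334]
```

View pics/w1.png

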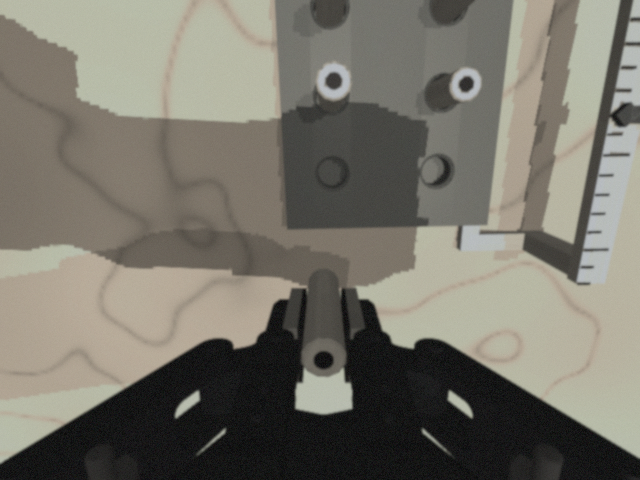

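The wrist view shows the held long pillar (top centre about (324,358)), the free long hole at (333,172), the free short hole at (437,170), seated tops at (334,82) and (466,84), and the clip nose at about (612,115).

Run:
```python
from h import *
p=wcam(); R,t=toolT(); print(t)
print('held top pred',proj(p,[t[0],t[1],t[2]-.1031+.07]), 'foot pred',proj(p,[t[0],t[1],t[2]-.1031]))
print('held top meas',ray(p,(324,358),t[2]-.1031+.07)-t)
A=ray(p,(333,172),.025);B=ray(p,(437,170),.025);C=ray(p,(334,82),.08);D=ray(p,(466,84),.06);E=ray(p,(612,115),.064)
J=np.array([[-.035,-.12],[.03,-.12],[-.035,-.075],[.03,-.075]]);W=np.array([A,B,C,D])[:,:2]
jc=J-J.mean(0);wc=W-W.mean(0);yaw=np.arctan2((jc[:,0]*wc[:,1]-jc[:,1]*wc[:,0]).sum(),(jc*wc).sum())
Rj=np.array([[np.cos(yaw),-np.sin(yaw)],[np.sin(yaw),np.cos(yaw)]]);o=W.mean(0)-Rj@J.mean(0)
print(W,'yaw',yaw,'o',o,'res',W-(J@Rj.T+o)); print('clip in jig',Rj.T@(E[:2]-o))
print('holes',Rj@J[0]+o,Rj@J[1]+o)
# gray rim refine by dark circle
g=cv2.cvtColor(p['img'],cv2.COLOR_RGB2GRAY)
for u,v in ((333,172),(437,170)):
    c=cv2.HoughCircles(cv2.GaussianBlur(cv2.resize(g[v-30:v+30,u-30:u+30],None,fx=4,fy=4,interpolation=cv2.INTER_CUBIC),(0,0),2),cv2.HOUGH_GRADIENT,1,400,param1=60,param2=12,minRadius=48,maxRadius=80)
    print(None if c is None else c[0,0]/4+[u-30,v-30,0])
```

```text
[ 0.4981 -0.1504  0.1739]
held top pred [320.6323 357.8375] foot pred [321.3822 278.6187]
held top meas [ 0.0012 -0.     -0.0331]
[[ 0.5028 -0.0982]
 [ 0.5669 -0.094 ]
 [ 0.4993 -0.055 ]
 [ 0.5637 -0.05  ]] yaw 0.07275644783916133 o [0.5286 0.0231] res [[ 0.0004  0.0009]
 [-0.0003  0.0004]
 [ 0.0002 -0.0008]
 [-0.0002 -0.0005]]
clip in jig [ 0.1005 -0.0917]
holes [ 0.5024 -0.0991] [ 0.5672 -0.0944]
None
None
```

```bash
python3 -m jog '[[[35,5,0,0,0,-0.02,0],[0,0,36,0,0,0,0],[0,0,0,0,0,0,0],[0,0,0,0,0,0,0]]]'
python3 - <<'E'
from h import *
p=wcam(); cv2.imwrite('pics/w2.png',cv2.cvtColor(p['img'],cv2.COLOR_RGB2BGR)[100:420,160:560])
R,t=toolT();print(t,bot.observe()['tool_rot'])
c=cv2.resize(cv2.cvtColor(p['img'],cv2.COLOR_RGB2BGR)[60:400,200:560],None,fx=2,fy=2) 
c=c[:600,:]; cv2.imwrite('pics/w2.png',c)
f=t[2]-.1031
print('foot',proj(p,[t[0],t[1],f]),'top',proj(p,[t[0],t[1],f+.07]))
E
```

```text
clock: 6.6
position: [0.5012, -0.1151, 0.138]
tool_rot: [-3.14, -0.0, 1.639]
force: [1.0, -0.0, -0.3]
grip_width: 0.015
finger_force: 39.2
[ 0.5016 -0.1153  0.1386] [-3.1414  0.0002  1.6389]
foot [322.294  279.7871] top [321.7324 359.964 ]
```

View pics/w2.png

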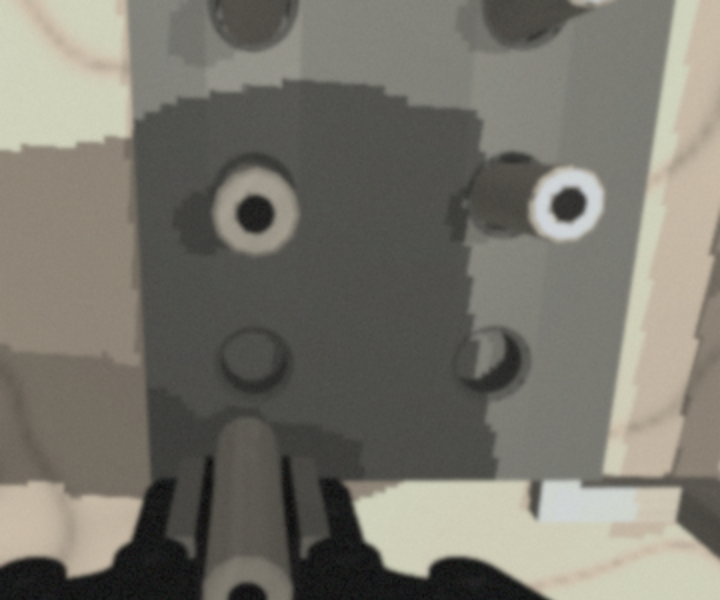

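The crop shows the rack square to the tool, with the hole centre at crop (255,360), which is pixel (327.5,240). The held pillar's foot is at crop x 247 with its far edge at y 417. The short hole is at crop (491,362), pixel (445.5,241).

Run:
```python
from h import *
p=wcam(); R,t=toolT(); f=t[2]-.1031
print('far edge foot pred',proj(p,t*[1,1,0]+R[:,0]*.008+[0,0,f]),'meas 323.5 268.5')
ft=t*[1,1,0]+[0,0,f]
hs=[ray(p,uv,.025) for uv in((327.5,240),(445.5,241))]
ftm=ray(p,(323.5,268.5),f)-R[:,0]*.008
print(hs, 'foot meas',ftm,'nominal',ft)
for h in hs: print('shift tool (nominal)',R.T@(h-ft)*1e3,'(rel meas)',R.T@(h-ftm)*1e3)
```

```text
far edge foot pred [321.6874 265.1806] meas 323.5 268.5
[array([ 0.5038, -0.0966,  0.025 ]), array([ 0.5686, -0.0928,  0.025 ])] foot meas [ 0.503  -0.1172  0.0358] nominal [ 0.5019 -0.1154  0.0358]
shift tool (nominal) [18.6774  3.1733 10.8201] (rel meas) [20.5503  2.2174 10.8221]
shift tool (nominal) [18.024  68.0459 10.8697] (rel meas) [19.8969 67.0901 10.8717]
```

```bash
python3 -m jog '[[[19.5,2.3,0,0,0,0,0],[0,0,0,0,0,0,0],[0,0,8,0,0,0,0],[0,0,3,0,0,0,0],[0,0,2,0,0,0,0]]]' 
python3 -m jog '[[[0,0,2,0,0,0,0],[0,0,0,0,0,0,0]]]' 
python3 -c "
from h import *
s=bot.observe();print(s['position'],s['force'],s['moment'])"
```

```text
clock: 7.2
position: [0.5023, -0.0957, 0.1245]
tool_rot: [-3.141, 0.0, 1.639]
force: [-1.2, -1.0, -0.9]
grip_width: 0.0151
finger_force: 39.2
clock: 7.4
position: [0.5023, -0.0956, 0.1226]
tool_rot: [-3.141, 0.0, 1.639]
force: [-0.9, -3.2, -2.6]
grip_width: 0.0149
finger_force: 39.0
[ 0.5023 -0.0956  0.1226] [-0.8655 -3.2093 -2.5928] [-0.7586  0.175   0.0076]
```

```bash
python3 -m jog '[[[-0.7,-0.2,3,0,0,0,0],[0,0,3,0,0,0,0],[0,0,2,0,0,0,0],[0,0,1.5,0,0,0,0],[0,0,0,0,0,0,0]]]'
```

```text
clock: 7.9
position: [0.5023, -0.0959, 0.1133]
tool_rot: [-3.141, 0.0, 1.64]
force: [-1.0, -2.4, -0.6]
grip_width: 0.0152
finger_force: 39.1
```

```bash
python3 -m jog '[[[0,0,0.5,0,0,0,0],[0,0,0,0,0,0,0.45],[0,0,0,0,0,0,0.45],[0,0,0,0,0,0,0.45],[0,0,-25,0,0,0,0.45]]]'
python3 -m jog '[[[0,0,-40,0,0,0,0.45],[0,0,-20,0,0,0,0.45],[0,0,0,0,0,0,0.45]]]'
python3 - <<'E'
from h import *
p=wcam(); R,t=toolT(); print(t)
cv2.imwrite('pics/w3.png',cv2.cvtColor(p['img'],cv2.COLOR_RGB2BGR))
for q in ['long_pillar','mark','short_hole']:
    print(q,[(np.round(a['xyz'],4).tolist(),round(a['conf'],2)) for a in bot.spot_point(q,p)[:4]])
print(proj(p,[.5023,-.0959,.08]))
E
```

```text
clock: 8.4
position: [0.5013, -0.0954, 0.1362]
tool_rot: [-3.138, -0.001, 1.64]
force: [0.3, -0.6, -0.8]
grip_width: 0.0388
finger_force: 0.0
clock: 8.7
position: [0.5035, -0.0959, 0.2004]
tool_rot: [3.137, 0.001, 1.64]
force: [-1.1, 0.3, -0.8]
grip_width: 0.0385
finger_force: 0.0
[ 0.5029 -0.0959  0.1989]
long_pillar []
mark [([0.6417, -0.0535, 0.071], 0.87), ([0.5024, -0.096, 0.0108], 0.21)]
short_hole [([0.5643, -0.0915, 0.0245], 0.81), ([0.5598, -0.0009, 0.0169], 0.57)]
[318.4683 266.96  ]
```

View pics/w3.png

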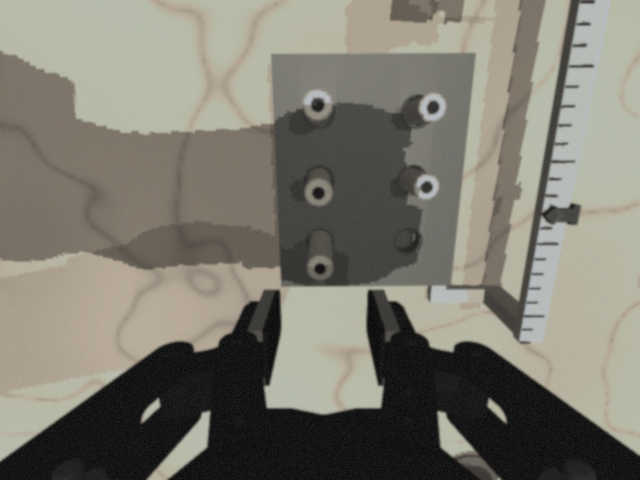

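The long pillar stands seated in its hole (top at (320,268)), in line with the other two at (320,188) and (318,105). The short hole is at (406,238) and the clip at (545–580,214). I'll fit the jig from these and go to the short pillar.

```bash
python3 - <<'E'
from h import *
p=wcam()
P=[((318,105),.08,(-35,-30)),((320,188),.08,(-35,-75)),((320,268),.08,(-35,-120)),((432,107),.06,(30,-30)),((427,187),.06,(30,-75)),((406,238),.025,(30,-120))]
W=np.array([ray(p,a,z)[:2] for a,z,_ in P]);J=np.array([j for *_,j in P])/1e3
jc=J-J.mean(0);wc=W-W.mean(0);yaw=np.arctan2((jc[:,0]*wc[:,1]-jc[:,1]*wc[:,0]).sum(),(jc*wc).sum())
Rj=np.array([[np.cos(yaw),-np.sin(yaw)],[np.sin(yaw),np.cos(yaw)]]);o=W.mean(0)-Rj@J.mean(0)
print('yaw',yaw,'o',o,'res mm',(W-(J@Rj.T+o))*1e3)
for z in(.064,.072):
  E=ray(p,(545,214),z);F=ray(p,(578,214),z);print('clip',E,F,'jig',Rj.T@(E[:2]-o),Rj.T@(F[:2]-o))
print('holes',Rj@[-.035,-.12]+o,Rj@[.03,-.12]+o)
E
python3 -m jog '[[[-47.5,4,0,0,0,0,0.7],[-47.5,4,0,0,0,0,0.7],[-47.5,4,0,0,0,0,0.7],[-47.5,4,0,0,0,0,0.7],[-47.5,4,0,0,0,0,0.7]]]'
python3 -m jog '[[[0,0,0,0,0,0,0.7]]]'
python3 - <<'E'
from h import *
p=wcam();R,t=toolT();print(t)
for q in ['short_pillar']:
  for a in bot.trace(q,p)[:2]:
    m=a['region'];print(a['conf'],m.sum(),np.argwhere(m).min(0),np.argwhere(m).max(0))
  print([(np.round(a['xyz'],4).tolist(),round(a['conf'],2)) for a in bot.spot_point(q,p)[:3]])
print(proj(p,[.539,-.331,.05]),proj(p,[.539,-.331,0]))
E
```

```text
yaw 0.06980030606109873 o [0.5263 0.0265] res mm [[ 0.8558 -2.0888]
 [ 1.4229  1.4834]
 [ 1.2678  0.7464]
 [-1.1257 -1.6953]
 [-0.2385 -0.9268]
 [-2.1823  2.481 ]]
clip [ 0.6324 -0.0578  0.064 ] [ 0.652  -0.0565  0.064 ] jig [ 0.1    -0.0915] [ 0.1196 -0.0915]
clip [ 0.6271 -0.0565  0.072 ] [ 0.6459 -0.0552  0.072 ] jig [ 0.0948 -0.0898] [ 0.1136 -0.0898]
holes [ 0.4998 -0.0957] [ 0.5646 -0.0911]
clock: 9.45
position: [0.5384, -0.3332, 0.1968]
tool_rot: [-3.14, -0.001, 1.64]
force: [0.8, -0.3, -0.2]
grip_width: 0.0601
finger_force: 0.0
clock: 9.55
position: [0.5374, -0.3379, 0.1962]
tool_rot: [-3.14, 0.002, 1.633]
force: [-1.8, 0.8, -0.8]
grip_width: 0.0599
finger_force: 0.0
[ 0.5377 -0.3343  0.1962]
0.83 760 [216 315] [254 339]
[([0.5395, -0.3303, 0.0008], 0.84)]
[325.033  242.8793] [324.7295 224.3293]
```

```bash
python3 -m jog '[[[3.2,1.5,0,0,0,0,0.7],[0,0,45,0,0,0,0.7],[0,0,40,0,0,0,0.7],[0,0,17,0,0,0,0.7],[0,0,0,0,0,0,0]]]'
python3 -m jog '[[[0,0,0,0,0,0,0],[0,0,0,0,0,0,0],[0,0,0,0,0,0,0],[0,0,0,0,0,0,0]]]'
```

```text
clock: 10.2
position: [0.5395, -0.3265, 0.0942]
tool_rot: [-3.139, -0.002, 1.641]
force: [-0.1, -0.3, 0.4]
grip_width: 0.0462
finger_force: 0.0
clock: 10.6
position: [0.5408, -0.3284, 0.0977]
tool_rot: [3.139, 0.001, 1.64]
force: [-0.0, 1.8, 9.8]
grip_width: 0.0149
finger_force: 39.7
```

```bash
python3 -m jog '[[[0,0,-30,0,0,0,0],[0,0,-30,0,0,0,0],[0,0,0,0,0,0,0],[0,0,0,0,0,0,0]]]'
python3 - <<'E'
from h import *
R,t=toolT();print(t)
print(R.T@(np.array([.567,-.11,t[2]])-t)*1e3)
E
```

```text
clock: 11.0
position: [0.5402, -0.3284, 0.1571]
tool_rot: [3.14, 0.001, 1.639]
force: [0.1, 0.1, -1.3]
grip_width: 0.0149
finger_force: 39.2
[ 0.5402 -0.3284  0.1571]
[216.0803  41.7226  -0.22  ]
```

```bash
python3 -m jog '[[[43,8,0,0,0,0,0],[43,8,0,0,0,0,0],[43,8,0,0,0,0,0],[43,8.5,0,0,0,0,0],[43,8.5,0,0,0,0,0]]]'
python3 -m jog '[[[0,0,22,0,0,0,0],[0,0,0,0,0,0,0],[0,0,0,0,0,0,0]]]'
python3 - <<'E'
from h import *
p=wcam();R,t=toolT();print(t,bot.observe()['tool_rot'])
c=cv2.resize(cv2.cvtColor(p['img'],cv2.COLOR_RGB2BGR)[80:380,140:500],None,fx=2,fy=2); cv2.imwrite('pics/w4.png',c)
f=t[2]-.0972; ft=np.array([t[0],t[1],f])
print('foot far edge pred',proj(p,ft+R[:,0]*.008),'top',proj(p,ft+[0,0,.05]),'hole exp',proj(p,[.5671,-.0914,.025]))
E
```

```text
clock: 11.5
position: [0.5656, -0.1091, 0.1553]
tool_rot: [-3.141, -0.0, 1.64]
force: [1.0, -0.3, -0.3]
grip_width: 0.0144
finger_force: 39.2
clock: 11.8
position: [0.5655, -0.1115, 0.1335]
tool_rot: [-3.14, 0.0, 1.639]
force: [-0.5, -0.3, -0.4]
grip_width: 0.0149
finger_force: 39.2
[ 0.5658 -0.1119  0.134 ] [-3.1409  0.0003  1.6383]
foot far edge pred [322.0695 269.7856] top [321.6418 337.2446] hole exp [327.0402 240.1329]
```

View pics/w4.png

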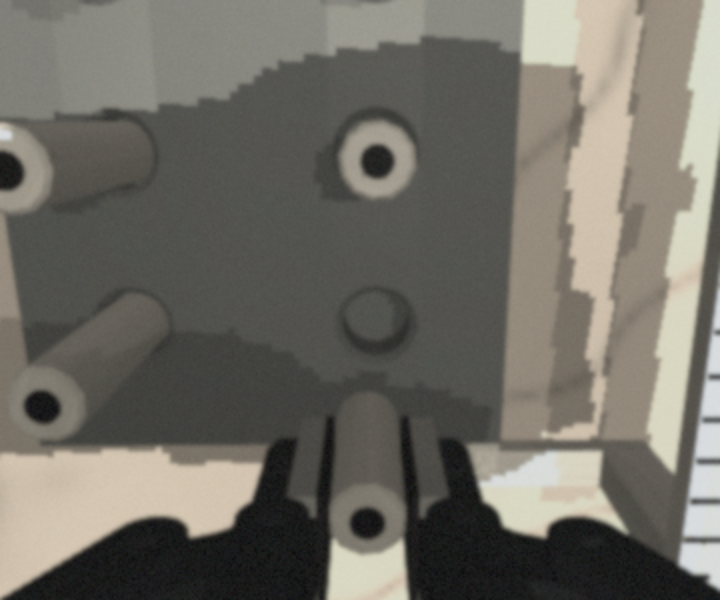

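The crop shows the free short hole at crop (377,321), pixel (328.5,240.5), which matches the expected spot given the camera's 1.5 px bias. The held pillar is straight, with its top at crop (367,523).

```bash
python3 -m jog '[[[20,2.4,0,0,0,0,0],[0,0,0,0,0,0,0],[0,0,8,0,0,0,0],[0,0,4,0,0,0,0],[0,0,2,0,0,0,0]]]' 
python3 -m jog '[[[0,0,2,0,0,0,0],[0,0,0,0,0,0,0]]]' 
python3 -c "
from h import *
s=bot.observe();print(s['position'],s['force'],s['moment'])"
```

```text
clock: 12.35
position: [0.5667, -0.0915, 0.1193]
tool_rot: [-3.141, 0.0, 1.639]
force: [-0.3, 0.7, -0.1]
grip_width: 0.0149
finger_force: 39.3
clock: 12.55
position: [0.567, -0.0909, 0.1176]
tool_rot: [-3.141, -0.0, 1.639]
force: [-0.2, -0.5, -1.0]
grip_width: 0.0148
finger_force: 39.2
[ 0.567  -0.0909  0.1176] [-0.1778 -0.5446 -1.0401] [ 0.0243  0.0045 -0.0245]
```

```bash
python3 -m jog '[[[0,0,3,0,0,0,0],[0,0,3,0,0,0,0],[0,0,2,0,0,0,0],[0,0,2,0,0,0,0],[0,0,0,0,0,0,0]]]'
```

```text
clock: 13.05
position: [0.5671, -0.0906, 0.1079]
tool_rot: [3.142, 0.0, 1.64]
force: [-0.2, -1.7, 0.0]
grip_width: 0.0143
finger_force: 39.3
```

```bash
python3 -m jog '[[[0,0,0.7,0,0,0,0],[0,0,0,0,0,0,0.4],[0,0,0,0,0,0,0.4],[0,0,0,0,0,0,0.4],[0,0,-20,0,0,0,0.4]]]'
python3 -m jog '[[[0,0,-50,0,0,0,0.7],[0,0,-50,0,0,0,0.7],[30,0,0,0,0,0,0.7],[30,0,0,0,0,0,0.7],[0,0,0,0,0,0,0.7]]]'
python3 - <<'E'
from h import *
p=wcam(); R,t=toolT(); print(t,bot.observe()['tool_rot'])
cv2.imwrite('pics/w5.png',cv2.cvtColor(p['img'],cv2.COLOR_RGB2BGR))
for q in ['short_pillar','mark','head','lock','pointer']:
    print(q,[(np.round(a['xyz'],4).tolist(),round(a['conf'],2)) for a in bot.spot_point(q,p)[:3]])
E
```

```text
clock: 13.55
position: [0.566, -0.0905, 0.1255]
tool_rot: [-3.138, -0.001, 1.64]
force: [-0.4, 0.0, 0.3]
grip_width: 0.0338
finger_force: 0.0
clock: 14.05
position: [0.5628, -0.0267, 0.2278]
tool_rot: [3.141, -0.002, 1.644]
force: [0.5, 0.6, -0.5]
grip_width: 0.0594
finger_force: 0.0
[ 0.5629 -0.029   0.2274] [ 3.1413 -0.0005  1.6427]
short_pillar [([0.5665, -0.0946, 0.0088], 0.91)]
mark [([0.6425, -0.0565, 0.0676], 0.75)]
head [([0.5566, 0.0713, 0.098], 0.9)]
lock []
pointer [([0.6369, 0.0739, 0.0708], 0.7)]
```

View pics/w5.png

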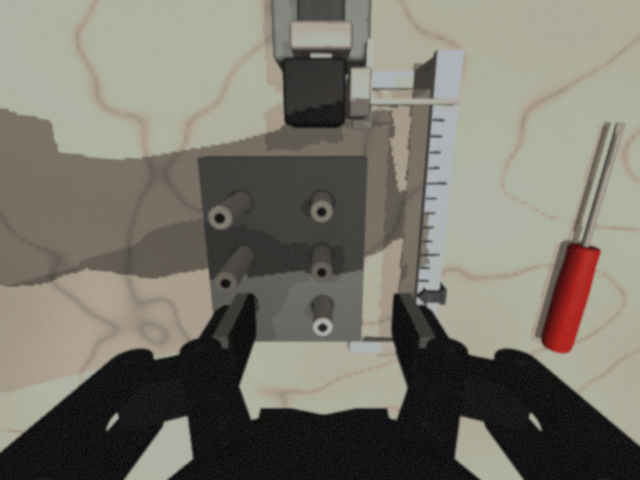

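The short pillar is seated (top at (323,326)) and the others are in place. The head's black top spans about (285–346, 58–126), with the button on its right at (360,92). The pointer blade lies along row 101, and the clip is at about (432,297).

Run:
```python
from h import *
p=wcam(); R,t=toolT(); print(t)
for uv,z in (((287,117),.12),((344,117),.12),((315,126),.066),((315,117),.12),((315,58),.12),((350,95),.11),((371,95),.11),((440,101),.072),((415,101),.072),((432,296),.064),((432,296),.072)):
    X=ray(p,uv,z); print(uv,z,X,'tool mm',(R.T@(X-t))*1e3)
g=p['img'][40:140:3,315].sum(1)//3; print(list(zip(range(40,140,3),g)))
g=p['img'][90,270:390:3].sum(1)//3; print(list(zip(range(270,390,3),g)))
h=np.array([.5287,.0268]);y=.07;Rj=np.array([[np.cos(y),-np.sin(y)],[np.sin(y),np.cos(y)]])
print('head spot in jig',Rj.T@(np.array([.5566,.0713])-h),'pointer',Rj.T@(np.array([.6369,.0739])-h),'x=30,y=43 ->',Rj@[.03,.043]+h)
```

```text
[ 0.5629 -0.0316  0.227 ]
(287, 117) 0.12 [0.5412 0.0489 0.12  ] tool mm [ 81.8067 -16.2015 106.9786]
(344, 117) 0.12 [0.5684 0.0507 0.12  ] tool mm [ 81.7843  11.06   106.9682]
(315, 126) 0.066 [0.5535 0.0472 0.066 ] tool mm [ 79.3247  -3.9743 160.9743]
(315, 117) 0.12 [0.5545 0.0498 0.12  ] tool mm [ 81.7957  -2.8114 106.9735]
(315, 58) 0.12 [0.553  0.0752 0.12  ] tool mm [107.2165  -2.6126 106.9699]
(350, 95) 0.11 [0.571  0.0617 0.11  ] tool mm [ 92.612   14.4517 116.9655]
(371, 95) 0.11 [0.5814 0.0624 0.11  ] tool mm [ 92.6042  24.8881 116.9615]
(440, 101) 0.072 [0.6278 0.0663 0.072 ] tool mm [ 93.3378  71.3768 154.9437]
(415, 101) 0.072 [0.6128 0.0653 0.072 ] tool mm [ 93.3492  56.3483 154.9494]
(432, 296) 0.064 [ 0.646  -0.0649  0.064 ] tool mm [-38.8351  80.7431 162.9585]
(432, 296) 0.072 [ 0.6431 -0.0613  0.072 ] tool mm [-35.0116  77.9979 154.959 ]
[(40, np.uint64(61)), (43, np.uint64(99)), (46, np.uint64(42)), (49, np.uint64(51)), (52, np.uint64(48)), (55, np.uint64(51)), (58, np.uint64(48)), (61, np.uint64(50)), (64, np.uint64(49)), (67, np.uint64(54)), (70, np.uint64(55))
[... 784 characters left out ...]
4(55)), (309, np.uint64(53)), (312, np.uint64(53)), (315, np.uint64(50)), (318, np.uint64(53)), (321, np.uint64(54)), (324, np.uint64(55)), (327, np.uint64(53)), (330, np.uint64(56)), (333, np.uint64(53)), (336, np.uint64(55)), (339, np.uint64(55)), (342, np.uint64(48)), (345, np.uint64(49)), (348, np.uint64(58)), (351, np.uint64(152)), (354, np.uint64(174)), (357, np.uint64(173)), (360, np.uint64(174)), (363, np.uint64(172)), (366, np.uint64(170)), (369, np.uint64(149)), (372, np.uint64(171)), (375, np.uint64(171)), (378, np.uint64(173)), (381, np.uint64(171)), (384, np.uint64(173)), (387, np.uint64(173))]
head spot in jig [0.0309 0.0424] pointer [0.1112 0.0394] x=30,y=43 -> [0.5556 0.0718]
```

```bash
python3 -m jog '[[[35,0.3,0,0,0,0,0.75],[35,0,0,0,0,0,0.75],[31,0,0,0,0,0,0.75],[0,0,0,0,0,0,0.75],[0,0,0,0,0,0,0.75]]]' 40
python3 - <<'E'
from h import *
p=wcam(); R,t=toolT(); print(t,bot.observe()['tool_rot'])
cv2.imwrite('pics/w6.png',cv2.cvtColor(p['img'],cv2.COLOR_RGB2BGR))
for q in ['head','lock']:
    print(q,[(np.round(a['xyz'],4).tolist(),round(a['conf'],2)) for a in bot.spot_point(q,p)[:3]])
print('pred',proj(p,[.5556,.069,.12]))
E
```

```text
clock: 14.9
position: [0.5563, 0.07, 0.2271]
tool_rot: [-3.141, 0.0, 1.64]
force: [-0.7, -0.6, -0.5]
grip_width: 0.064
finger_force: 0.0
[0.5564 0.0691 0.2271] [-3.1413  0.0005  1.639 ]
head [([0.5538, 0.0711, 0.1023], 0.96)]
lock [([0.5783, 0.0703, 0.1041], 0.8)]
pred [319.9247 277.5191]
```

View pics/w6.png

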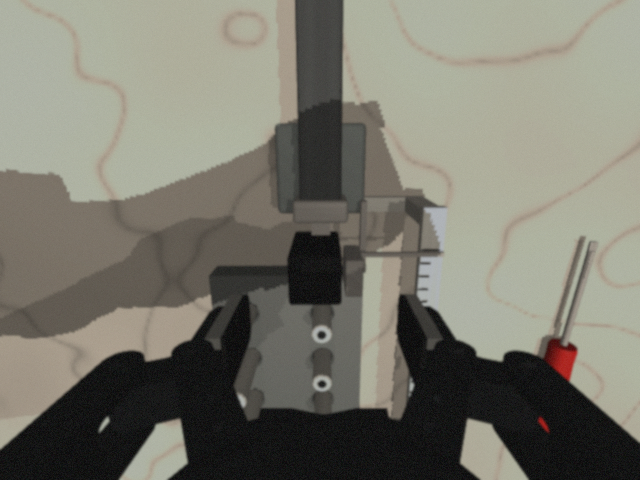

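The head's −x face is at column 289 and the button's outer face at column 364, so the head centre is at about column 321, row 277. That matches the predicted tool centre (320,277.5), so I'll descend.

```bash
python3 -m jog '[[[0,0,35,0,0,0,0.75],[0,0,25,0,0,0,0.75],[0,0,10,0,0,0,0.75],[0,0,0,0,0,0,0.75]]]' 40
python3 -m jog '[[[0,0,0,0,0,0,0.4],[0,0,0,0,0,0,0.35],[0,0,0,0,0,0,0.35]]]' 40
python3 -m jog '[[[0,0,0,0,0,0,0.2],[0,0,0,0,0,0,0.2],[0,0,0,0,0,0,0.2]]]' 40
```

```text
clock: 15.45
position: [0.5559, 0.0693, 0.1563]
tool_rot: [-3.14, 0.0, 1.639]
force: [0.7, 0.3, -0.3]
grip_width: 0.0642
finger_force: 0.0
clock: 15.75
position: [0.5542, 0.0698, 0.1585]
tool_rot: [-3.137, 0.001, 1.64]
force: [-26.3, -1.4, 26.9]
grip_width: 0.034
finger_force: 38.9
clock: 16.05
position: [0.5541, 0.0698, 0.1585]
tool_rot: [-3.138, 0.001, 1.64]
force: [-26.8, -2.1, 26.4]
grip_width: 0.0345
finger_force: 38.7
```

```bash
python3 -m jog '[[[0,-1.7,-1.8,0,0,0,0.2],[0,0,0,0,0,0,0.2],[0,0,0,0,0,0,0.2]]]'
```

```text
clock: 16.35
position: [0.5533, 0.0696, 0.1592]
tool_rot: [-3.139, 0.001, 1.64]
force: [-10.6, -0.8, -6.7]
grip_width: 0.0325
finger_force: 50.5
```

```bash
python3 -m jog '[[[-10,-0.6,0.4,0,0,0,0.2],[-20,0,0,0,0,0,0.2],[-20,0,0,0,0,0,0.2],[-20,0,0,0,0,0,0.2],[-20,0,0,0,0,0,0.2]]]'
```

```text
clock: 16.85
position: [0.5597, -0.0202, 0.1592]
tool_rot: [-3.141, -0.0, 1.64]
force: [-4.1, 3.6, -8.0]
grip_width: 0.0328
finger_force: 46.5
```

```bash
python3 -m jog '[[[-15,0,0,0,0,0,0.2],[-10,0,0,0,0,0,0.2],[0,0,0,0,0,0,0.2],[0,0,0,0,0,0,0.2]]]'
python3 - <<'E'
from h import *
p=wcam(); R,t=toolT(); s=bot.observe(); print(t,s['tool_rot'],s['force'],s['finger_force'],s['grip_width'])
w=cv2.cvtColor(p['img'],cv2.COLOR_RGB2BGR)
T=pic('top'); tt=cv2.cvtColor(T['img'],cv2.COLOR_RGB2BGR)
S=pic('scene'); ss=cv2.cvtColor(S['img'],cv2.COLOR_RGB2BGR)
a=cv2.resize(w[100:400,320:560],None,fx=1.67,fy=2)[:600,:400]
b=cv2.resize(tt[160:235,270:400],None,fx=3,fy=4,interpolation=cv2.INTER_CUBIC)
c=cv2.resize(ss[225:315,290:390],None,fx=3.9,fy=3.3,interpolation=cv2.INTER_CUBIC)
o=np.zeros((600,800,3),np.uint8);o[:a.shape[0],:a.shape[1]]=a;o[:300,405:405+b.shape[1]]=b;o[302:302+c.shape[0],405:405+c.shape[1]]=c[:298]
cv2.imwrite('pics/w7.png',o)
for n,q_ in(('w',p),('t',T),('s',S)):
  for q in('pointer','mark'): print(n,q,[(np.round(x['xyz'],4).tolist(),round(x['conf'],2)) for x in bot.spot_point(q,q_)[:2]])
E
```

```text
clock: 17.25
position: [0.5616, -0.0448, 0.1591]
tool_rot: [-3.141, -0.0, 1.64]
force: [-7.4, 3.0, -1.3]
grip_width: 0.0325
finger_force: 48.1
[ 0.5616 -0.0445  0.1592] [-3.1413 -0.0002  1.6399] [-6.2671  2.1139 -1.7058] 48.11676263809204 0.0326143919478739
w pointer [([0.644, -0.0408, 0.0707], 0.94)]
w mark [([0.6447, -0.056, 0.0704], 0.84)]
t pointer []
t mark []
s pointer [([0.6406, -0.0398, 0.0754], 0.82)]
s mark [([0.5606, -0.0477, 0.0101], 0.46), ([0.6429, -0.0579, 0.0733], 0.44)]
```

View pics/w7.png

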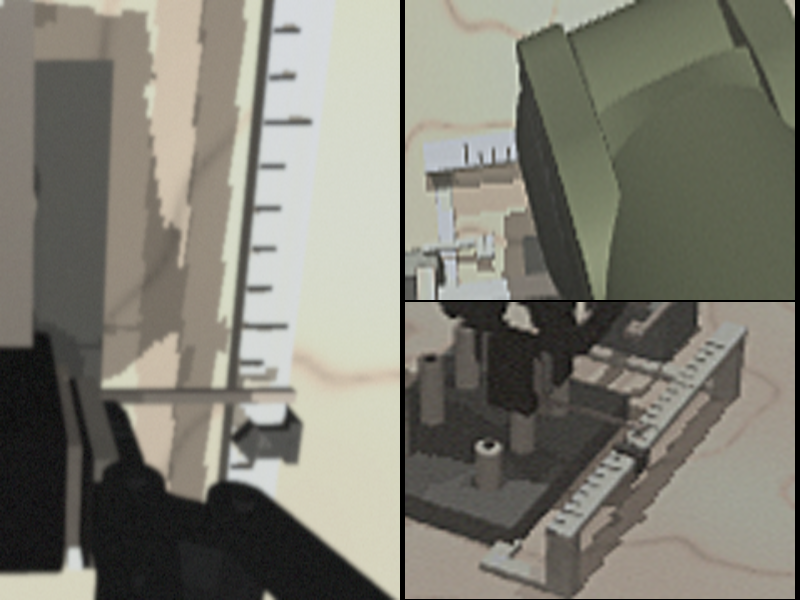

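The wrist crop shows the pointer blade along crop row 395, pixel v≈297.5. The clip's nose tip is at crop (233,438), pixel (459.5,319), still short of alignment by some 14 mm. The scene crop shows the head over the short row and all pillars standing.

```bash
python3 -m jog '[[[-8,0,0,0,0,0,0.2],[-4,0,0,0,0,0,0.2],[0,0,0,0,0,0,0.2],[0,0,0,0,0,0,0.2]]]'
python3 - <<'E'
from h import *
p=wcam(); R,t=toolT(); s=bot.observe(); print(t,s['force'],s['finger_force'])
w=cv2.cvtColor(p['img'],cv2.COLOR_RGB2BGR)
cv2.imwrite('pics/w8.png',cv2.resize(w[270:345,420:520],None,fx=8,fy=8,interpolation=cv2.INTER_CUBIC))
S=bot.grab_frame('scene')
for n,q_ in(('w',p),('s',S)):
  for q in('pointer','mark'): print(n,q,[(np.round(x['xyz'],4).tolist(),(R.T@(np.array(x['xyz'])-t)*1e3).round(1),round(x['conf'],2)) for x in bot.spot_point(q,q_)[:2]])
print('px per mm',proj(p,t+R@[0.001,.085,.087])-proj(p,t+R@[0,.085,.087]))
E
```

```text
clock: 18.1
position: [0.5624, -0.0564, 0.1592]
tool_rot: [-3.141, -0.0, 1.64]
force: [-7.1, 2.5, -2.2]
grip_width: 0.0325
finger_force: 47.9
[ 0.5624 -0.0563  0.1591] [-5.9794  3.1872 -1.3399] 47.92997360229492
w pointer [([0.6431, -0.0506, 0.0692], array([ 0.1, 80.9, 89.9]), 0.96), ([0.5837, -0.0557, 0.1041], array([-0.9, 21.3, 55. ]), 0.69)]
w mark [([0.6425, -0.0556, 0.0719], array([-4.9, 80. , 87.2]), 0.95), ([0.6411, -0.0499, 0.0702], array([ 0.9, 79. , 88.9]), 0.47)]
s pointer [([0.6413, -0.0536, 0.0745], array([-2.8, 78.9, 84.6]), 0.62)]
s mark [([0.6421, -0.0596, 0.0731], array([-8.9, 79.3, 86. ]), 0.61), ([0.5014, -0.0963, 0.014], array([-35.7, -63.6, 145.2]), 0.42)]
px per mm [ 0.2858 -1.8694]
```

View pics/w8.png

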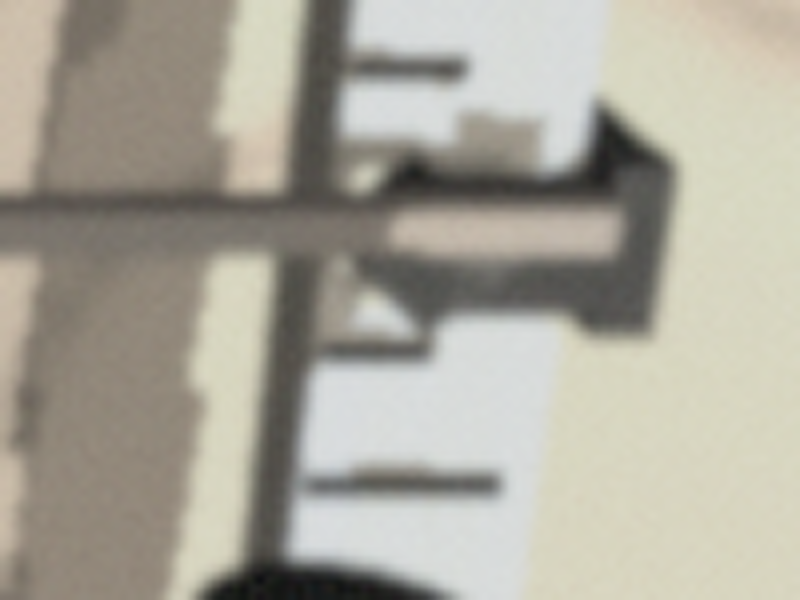

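The enlarged crop shows the blade centred at about crop row 230, pixel v≈298.8. The clip's body spans crop rows 190–318 and its outer block 170–335, so its centre is at about row 253, pixel v≈301.6. A little more travel is needed, and the size depends on the height parallax. I have now viewed 11 pictures, one over the limit of 10, so from here I'll work from numbers only.

Run:
```python
from h import *
p=wcam(); R,t=toolT(); print(t)
def tx(uv,z): return (R.T@(ray(p,uv,z)-t))*1e3
for z in(.072,.0735,.075): print('blade',z,tx((478,298.75),z))
for z in(.064,.066,.068,.070,.072): print('clip body ctr',z,tx((482,301.7),z),'outer',tx((501.5,301.6),z), 'body width',tx((482,293.7),z)[0]-tx((482,309.7),z)[0])
print('dv/dz per mm',proj(p,t+R@[0,.085,.087])-proj(p,t+R@[0,.085,.088]))
g=cv2.cvtColor(p['img'],cv2.COLOR_RGB2GRAY)
for u in(462,466,470,476,482,488,494,498,502): print(u,list(g[283:316,u]))
a=cv2.imread('pics/w7.png')[:600,:400];ag=cv2.cvtColor(a,cv2.COLOR_BGR2GRAY)
print('w7 (v=100+i/2) rows 380..480')
for x in(236,245,255,265,275,285,295): print(round(320+x/1.67,1),list(ag[380:480:2,x]))
```

```text
[ 0.5624 -0.0562  0.1591]
blade 0.072 [-4.0243 77.7361 87.1203]
blade 0.0735 [-3.293  77.0022 85.6207]
blade 0.075 [-2.5618 76.2683 84.1211]
clip body ctr 0.064 [-9.6181 83.9542 95.1171] outer [-9.5772 94.1324 95.1134] body width 9.194066146976386
clip body ctr 0.066 [-8.6226 82.9478 93.1176] outer [-8.5822 93.0027 93.114 ] body width 9.082646431240455
clip body ctr 0.068 [-7.6271 81.9413 91.1182] outer [-7.5872 91.8729 91.1146] body width 8.971226715504564
clip body ctr 0.07 [-6.6316 80.9349 89.1187] outer [-6.5922 90.7431 89.1152] body width 8.859806999768658
clip body ctr 0.072 [-5.6361 79.9285 87.1193] outer [-5.5972 89.6134 87.1158] body width 8.748387284032724
dv/dz per mm [0.9523 0.8558]
462 [np.uint8(151), np.uint8(156), np.uint8(155), np.uint8(149), np.uint8(128), np.uint8(115), np.uint8(112), np.uint8(113), np.uint8(119), np.uint8(119), np.uint8(110), np.uint8(90), np.uint8(86), np.uint8(94), np.uint8(110), np.uint8(117), np.uint8(119), np.uint8(116), np.uint8(123), np.uint8(139), np.uint8(161), np.uint8(165), np.uint8(152), np.uint8(147), np.uint8(154), np.uint8(153), np.u
[... 8526 characters left out ...]
), np.uint8(210), np.uint8(205), np.uint8(192), np.uint8(173), np.uint8(170), np.uint8(180), np.uint8(189), np.uint8(194), np.uint8(198), np.uint8(202), np.uint8(207), np.uint8(210), np.uint8(206), np.uint8(194), np.uint8(168), np.uint8(133), np.uint8(94), np.uint8(63), np.uint8(54), np.uint8(62), np.uint8(77), np.uint8(84), np.uint8(85), np.uint8(86), np.uint8(86), np.uint8(85), np.uint8(84), np.uint8(82), np.uint8(81), np.uint8(83), np.uint8(82), np.uint8(83), np.uint8(86), np.uint8(87), np.uint8(86), np.uint8(88), np.uint8(90), np.uint8(93), np.uint8(100), np.uint8(123), np.uint8(160), np.uint8(191), np.uint8(207), np.uint8(210), np.uint8(208), np.uint8(211), np.uint8(211), np.uint8(210)]
```

```bash
python3 -m jog '[[[-4.3,0,0,0,0,0,0.2],[0,0,0,0,0,0,0.2],[0,0,0,0,0,0,0.2]]]'
python3 - <<'E'
from h import *
p=wcam(); R,t=toolT(); print(t)
D=[]
for i in range(3):
  for n in('wrist','scene'):
    q_=wcam() if n=='wrist' else bot.grab_frame(n)
    a=[x for x in bot.spot_point('pointer',q_) if x['xyz'][0]>.61];b=[x for x in bot.spot_point('mark',q_) if x['xyz'][0]>.61]
    if a and b: D.append((n,(R.T@(np.array(b[0]['xyz'])-a[0]['xyz'])*1e3).round(1).tolist()))
print(D)
g=cv2.cvtColor(p['img'],cv2.COLOR_RGB2GRAY)
for u in(300,310,320,330): print(u,g[215:400:3,u].tolist())
for r in(290,300): print(r,g[r,270:400:3].tolist())
for z in(.10,.118,.12): print('head y=0 +-15 rows',[proj(p,t+R@[x,0,t[2]-z])[1].round(1) for x in(.015,.0125,0,-.0125,-.015)])
print('blade col 474/482',g[288:320,474].tolist(),g[288:320,484].tolist())
np.save('last.npy',p['img'])
s=bot.grab_frame('scene'); np.save('lasts.npy',s['img'])
for X in ([0,.078,.087],[0,.1,.091]): 
  a=t+R@X; print(proj(s,a), proj(s,a+R[:,0]*.01)-proj(s,a), proj(s,a+[0,0,.01])-proj(s,a))
E
```

```text
clock: 18.75
position: [0.5628, -0.0606, 0.1592]
tool_rot: [-3.141, -0.0, 1.64]
force: [-6.6, 2.4, -2.3]
grip_width: 0.0329
finger_force: 47.8
[ 0.5627 -0.0605  0.1592]
[('wrist', [-0.8, -4.4, -0.5]), ('scene', [0.5, 0.7, 3.8]), ('wrist', [-3.4, -2.9, -2.0]), ('scene', [1.1, 3.0, -1.6]), ('wrist', [-3.7, -2.0, -1.9]), ('scene', [1.2, 0.5, -3.3])]
300 [70, 69, 69, 64, 71, 68, 67, 69, 66, 67, 66, 69, 67, 66, 66, 66, 67, 45, 11, 16, 19, 16, 16, 25, 18, 25, 30, 16, 18, 22, 12, 25, 11, 21, 22, 26, 19, 24, 18, 18, 18, 26, 23, 23, 22, 16, 24, 21, 31, 31, 28, 23, 16, 22, 22, 24, 29, 101, 212, 215, 214, 215]
310 [67, 66, 65, 65, 70, 62, 61, 57, 57, 58, 61, 67, 68, 74, 78, 76, 69, 39, 13, 14, 24, 17, 20, 20, 18, 27, 19, 18, 10, 17, 26, 22, 24, 22, 22, 19, 21, 29, 28, 21, 27, 26, 10, 23, 20, 29, 19, 23, 12, 25, 18, 23, 22, 19, 17, 13, 21, 103, 212, 215, 215, 215]
320 [128, 126, 123, 125, 127, 126, 125, 126, 125, 121, 124, 124, 125, 124, 122, 123, 120, 122, 121, 105, 29, 22, 16, 21, 24, 16, 17, 17, 25, 18, 19, 21, 12, 18, 13, 21, 24, 21, 17, 15, 26, 21, 27, 18, 28, 24, 18, 24, 23, 27, 26, 27, 30
[... 775 characters left out ...]
oat64(346.2), np.float64(351.3)]
head y=0 +-15 rows [np.float64(307.5), np.float64(313.9), np.float64(344.7), np.float64(373.7), np.float64(379.3)]
head y=0 +-15 rows [np.float64(310.2), np.float64(316.7), np.float64(347.8), np.float64(377.2), np.float64(382.9)]
blade col 474/482 [83, 80, 74, 57, 55, 63, 77, 103, 139, 174, 187, 189, 181, 164, 135, 123, 136, 136, 132, 156, 194, 214, 218, 219, 219, 220, 220, 221, 219, 218, 219, 216] [82, 86, 78, 71, 62, 60, 76, 109, 149, 177, 185, 189, 192, 200, 211, 217, 220, 219, 219, 219, 219, 219, 219, 220, 218, 218, 220, 221, 220, 219, 220, 219]
[347.0356 267.4759] [ 1.9124 -2.5962] [ 0.1499 -3.203 ]
[355.6008 271.8843] [ 1.8732 -2.6315] [ 0.1965 -3.1929]
```

Run:
```python
from h import *
p=wcam(); R,t=toolT()
for uv,z,h in(((305,266),.066,-15),((310,386),.12,15)): 
    x=(R.T@(ray(p,uv,z)-t))*1e3; print('head centre x_tool',x[0]+h)
for z in(.070,.072,.074,.076): print('blade z',z,'x_tool',(R.T@(ray(p,(478,298.6),z)-t))[:2]*1e3)
g=np.load('last.npy').mean(2).astype(int)
for u in(300,310): print(g[258:276,u].tolist(), g[378:394,u].tolist())
for u in range(458,506,4): print(u,g[286:322,u].tolist())
S=np.load('lasts.npy')[250:290,330:375].mean(2).astype(int)
cv2.imwrite('pics/s_last.png',cv2.resize(np.load('lasts.npy')[240:300,320:380,::-1],None,fx=8,fy=8))
```

```text
head centre x_tool -3.9006264697008444
head centre x_tool -1.2898696821695061
blade z 0.07 x_tool [-4.9488 78.5974]
blade z 0.072 x_tool [-3.9748 77.6195]
blade z 0.074 x_tool [-3.0008 76.6417]
blade z 0.076 x_tool [-2.0268 75.6638]
[65, 64, 65, 66, 69, 66, 65, 50, 44, 23, 18, 11, 19, 12, 16, 19, 14, 20] [26, 21, 23, 21, 16, 29, 22, 50, 99, 154, 197, 207, 210, 208, 210, 210]
[78, 76, 74, 73, 71, 68, 66, 55, 38, 24, 18, 14, 17, 13, 12, 26, 27, 24] [25, 25, 14, 21, 18, 21, 25, 49, 100, 154, 193, 207, 210, 209, 210, 210]
458 [78, 78, 76, 79, 76, 79, 76, 77, 74, 82, 96, 111, 113, 118, 112, 107, 95, 84, 83, 85, 85, 84, 89, 89, 92, 95, 99, 104, 105, 113, 131, 147, 160, 164, 171, 174]
462 [121, 106, 91, 74, 58, 55, 62, 74, 77, 81, 97, 112, 116, 119, 127, 150, 178, 178, 154, 115, 84, 95, 129, 153, 162, 170, 177, 180, 181, 186, 200, 213, 218, 219, 218, 203]
466 [117, 65, 43, 35, 35, 42, 42, 55, 68, 81, 98, 111, 116, 121, 132, 160, 189, 191, 157, 117, 95, 128, 183, 212, 218, 219, 219, 218, 219, 220, 218, 220, 217, 215, 199, 159]
470 [33, 36, 41, 54, 53, 54, 50, 58, 73, 98, 135, 168, 181, 183, 
[... 810 characters left out ...]
9]
490 [50, 65, 72, 67, 60, 58, 64, 70, 78, 106, 143, 174, 183, 185, 187, 191, 206, 213, 217, 216, 216, 216, 215, 213, 211, 211, 210, 211, 210, 210, 208, 210, 210, 208, 209, 207]
494 [54, 66, 80, 88, 85, 83, 82, 81, 84, 109, 145, 174, 182, 183, 178, 157, 124, 125, 163, 195, 207, 209, 208, 209, 208, 207, 209, 206, 208, 208, 208, 208, 208, 208, 209, 209]
498 [79, 81, 84, 86, 84, 83, 82, 81, 84, 88, 100, 106, 107, 106, 98, 92, 88, 108, 153, 192, 207, 208, 208, 208, 208, 208, 206, 207, 207, 209, 207, 209, 208, 209, 209, 207]
502 [87, 90, 88, 84, 87, 84, 88, 87, 90, 93, 96, 100, 104, 110, 114, 123, 132, 146, 174, 199, 205, 208, 209, 207, 206, 208, 210, 209, 208, 207, 207, 208, 209, 208, 210, 207]
```

```bash
python3 -m jog '[[[-0.5,0,0,0,0,0,0.2],[0,0,0,0,0,0,0.2],[0,0,0,0,0,0,0.2],[0,0,0,0,0,0,0.2]]]'
python3 - <<'E'
from h import *
p=wcam(); R,t=toolT(); D=[]
for i in range(4):
  for n in('wrist','scene'):
    q_=wcam() if n=='wrist' else bot.grab_frame(n)
    a=[x for x in bot.spot_point('pointer',q_) if x['xyz'][0]>.61];b=[x for x in bot.spot_point('mark',q_) if x['xyz'][0]>.61]
    if a and b: D.append((n,(R.T@(np.array(b[0]['xyz'])-a[0]['xyz'])*1e3).round(1).tolist(),round(a[0]['conf'],2),round(b[0]['conf'],2)))
print(*D,sep='\n')
s=bot.grab_frame('scene'); w=wcam()
for n,q_ in(('s',s),('w',w)):
  for q in('long_pillar','short_pillar','spool','meter','screwdriver'): print(n,q,[(np.round(a['xyz'],3).tolist(),round(a['conf'],2)) for a in bot.spot_point(q,q_)[:4]])
print(bot.observe()['clock'],bot.observe()['position'])
E
```

```text
clock: 20.2
position: [0.5628, -0.0609, 0.1592]
tool_rot: [-3.141, -0.0, 1.64]
force: [-6.5, 2.1, -1.2]
grip_width: 0.0325
finger_force: 47.9
('wrist', [2.1, -2.1, 1.1], 0.71, 0.66)
('scene', [1.0, 2.7, 3.3], 0.69, 0.57)
('scene', [-2.3, -3.6, 0.1], 0.66, 0.59)
('wrist', [-2.2, -2.6, -0.5], 0.81, 0.9)
('scene', [2.3, -0.4, 1.9], 0.82, 0.36)
('wrist', [0.7, 0.0, 1.7], 0.85, 0.6)
('scene', [-0.7, 0.4, -0.9], 0.77, 0.6)
s long_pillar [([0.501, -0.096, 0.011], 0.52)]
s short_pillar [([0.566, -0.091, 0.004], 0.43)]
s spool [([0.669, -0.341, 0.0], 0.69), ([0.5, -0.098, 0.022], 0.3)]
s meter []
s screwdriver [([0.786, -0.023, 0.001], 0.75)]
w long_pillar [([0.498, -0.095, 0.01], 0.76), ([0.647, -0.057, 0.074], 0.16)]
w short_pillar []
w spool [([0.584, -0.062, 0.102], 0.17)]
w meter []
w screwdriver []
22.05 [ 0.5628 -0.0609  0.1592]
```

The mean pointer-to-mark offset is about 0 mm, both pillars are seated, the bystanders the networks still see are unmoved, and the grip is steady with the button in. Handing in.

```bash
python3 -c "
from workcell import bot
print(bot.job_done())"
```

```text
the job is handed in; nothing more can be done
None
```

I handed the job in at about 22 s with no verdict returned: both pillars are seated in their own rows, and the head is gripped at about 48 N, which holds the button in, with the pointer on the clip to within about 1 mm by my estimate; the spool and screwdriver are unmoved, the meter was out of the final detections, and I viewed 11 pictures, one over the limit of 10.

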